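Set the strap-length gauge and hold it at the index

ROBOT

A 6-joint arm with a two-finger parallel gripper is mounted at the origin on the work surface; the furniture and walls round the work are solid. World frame = base frame: x ahead of the robot, y to its left, z up, the work surface at z = 0. Lengths are in m, angles in degrees, forces in N, time in s.
With the tool pointing down it reaches from about 0.3 to 0.75 m from the base axis. Payload 8.5 kg.
Tool frame: the origin (TCP) lies midway between the tips of the shut fingers; the grasp point (between the pads) lies behind it (grasp_offset is the z of the grasp point in the tool frame, in m); z points along the fingers, y is the direction in which the jaws open and shut (so a half turn about z gives the same grasp; the last joint's range is limited). The gripper opens to 85 mm and grips with 20 to 120 N. Pads are 22 mm wide; open, the fingers measure 114 mm over their backs; the gripper's body (76 mm by 85 mm) begins 54 mm behind the grasp point. The pads swing forward as they close: fully open they stand 13 mm farther back than shut.
Start: joints at [64.383, 21.807, 74.336, -0, 83.858, -12.336], TCP at [0.126, 0.535, 0.231] pointing down, gripper open.
Joint ranges: [-178.18, 178.18], [-50.72, 133.34], [12.68, 142.11], [-81.47, 261.47], [9.98, 163.14], [-165.26, 165.26]. Speed limits (degrees/s): [136.94, 136.94, 180, 180, 180, 180].

INTERFACE

Orientations are given as a 3x3 rotation matrix whose columns are the frame's x, y, z axes.
In Python, from rig import * gives the robot as it stands.
- The arm moves only by the shell command python3 -m pendant 'ROWS' [FORCE]. ROWS is JSON, one flat list of numbers, 7 for each row, row after row: the finger opening in mm, from 0 to 85.4, then the shift along the tool's x, y, z in units of 50 mm (1.0 is 50 mm), then the turn, a rotation vector about the tool's x, y, z in units of 8 degrees (1.0 is 8 degrees). In form: [hand, dx, dy, dz, wx, wy, wz, hand, dx, dy, dz, wx, wy, wz, ...]. A call has 1 to 12 rows; each row shifts and turns the commanded pose from where the row before left it, along the tool's axes as they then stand; what a row does not reach is not made up. A row lasts 1/10 s, in which the tool goes at most 50 mm and 8.59 degrees, less where a joint would pass 70% of its speed; a pose out of reach is approached as far as the arm can. A call is refused whole if a number of a shift passes 1 or a number of a turn 1, either way. A call with a gripper value outside its range is refused whole. The fingers move at their own pace and stop on an object; FORCE is the grip in N (left out, the last holds). Time passes only in rows, so rows that do not move let the fingers close. It gives the time, the measured TCP pose, the force and the opening at its end, in the units of the state.
- observe(): the state, without advancing time (a new reading comes with each control period).
- get_image(name): name is "scene" or "top"; returns a dict with "frame" (384x512x3 uint8, red, green, blue), "depth" (384x512 float32, m along the optical axis (not along the pixel's ray), 0 where there is no reading), "K" (3x3 intrinsics, pixels), "rvec" (rotation vector, rad) and "tvec" (3), from world to camera coordinates, as OpenCV has them. Camera axes: x right, y down, z forward; pixel columns grow to the right and rows downward; lengths in m; the calibration is good to about 2 mm. A picture is of the moment at which its call begins.
- close_job(): hands the job in, once; it reports no verdict.
The state is a dict: "time_s": time; "q": joint angles; "qvel": joint speeds; "joint_efforts": joint torques, N m; "position": TCP position; "tool_rot": TCP orientation; "ft_force": force on the tool from outside, world axes, zero at the start; "wrist_torque": the same for the moment, N m; "grip_width": finger opening in m.
Only numpy, scipy, OpenCV 4.12 (cv2) and the standard library are available. Lean on these libraries where they do the work, as an engineer would, in place of code of your own. Each camera call takes 0.05 s, during which the arm holds its last target.

TASK

Set up the strap-length gauge: first take the flat stop blade from its wooden stand, push it fully home in the slot of the gauge's zero block and let go of it. Then press the lock button all the way down to release the telescoping arm, take the arm by its wooden grip post and draw it out until its pointer stands level with the brass index clip on the scale. Finish while still holding it there, as the arm springs back if let go; leave the index clip and the other things on the bench where they are.

Things in the scene. Friction and masses are not known exactly. Their poses are not given: they have to be found in the camera images.
- stop_blade: Loose upright stop blade, about 0.1 kg: a steel blade 30 mm wide (x), 4 mm thick (y), 30 mm long below a wooden grip 40 (x) by 14 (y) by 30 mm high. Origin: centre of the blade's lower edge; z up; shoulder (underside of the grip) at z = 30 mm, top at 60 mm. Its lower edge is rounded, corners cut 5 mm. Alike after a half turn about z. Starts standing in its stand, shoulder on the stand's top.
- blade_stand: Fixed dark wooden block with a slot, 76x56 mm, 44 mm high, in which the blade starts. Origin under its centre.
- gauge: The gauge, screwed to the bench: a pale wooden board 112 (x) by 372 (y) by 14 mm with zero block, square tube, arm, scale and clip. Its y axis is the direction in which the arm draws out. Origin on the bench, 40 mm from the board's middle towards the zero block.
- zero_slot (a point): Centre of the slot's mouth in the gauge's steel zero block (62 by 34 mm, top 47 mm above the bench), at the end of the gauge nearer the stand. Slot 33 mm (x) by 7 mm (y), straight down, 33 mm deep. Blade home: its shoulder rests on the block, grip's top 77 mm above the bench. Axes are the gauge's, z up.
- button_top (a point): Centre of the top face of the lock button: round brass button, 26 mm across, on top of the tube, its top 58 mm above the bench when up, in a steel collar 38 mm across and 47 mm high. Travels 8 mm straight down, takes about 3 N, and stays down.
- lock_button (a joint): How far the lock button is pressed (m): 0 up (arm locked), 0.008 fully down (arm free); counts as pressed beyond 0.006.
- grip_post (a point): Centre of the top of the wooden grip post on the arm's outer end: 20 mm (gauge x) by 26 mm (gauge y), free-standing from 43 mm to 88 mm above the bench. Axes as the gauge's. It moves with the arm along gauge y; 97 mm from the lock button with the arm shut.
- gauge_arm (a joint): How far the telescoping arm is drawn out along gauge y (m): 0 shut (start), 0.13 at most. A spring pulls it back with 2 N when shut, 5 N when fully out. It is locked by a pin until the button is pressed down.
- pointer (a point): Tip of the arm's small steel pointer over the scale, 19 mm above the bench, at the same gauge y as the grip post.
- index_clip (a joint): Where the brass index clip stands on the scale (m), on the same count as the arm: arm and clip are level when both read the same. The clip differs from run to run, 0.05 to 0.115; it is not to be moved.
- index (a point): Tip of the brass index clip (12 mm wide, up to 22 mm above the bench) that straddles the board's edge on the robot's side, beside the scale, ticks 10 mm apart. The pointer is at the mark when it is level with this point along gauge y.
- spool_cream: Bystander, leave alone: spool of cream thread, 60 mm wide, 50 mm high. Origin under its centre.
- beeswax: Bystander, leave alone: block of beeswax, 35x52x19 mm. Origin under its centre.
- pricking_iron0: Bystander, leave alone: bright steel pricking iron lying flat, 19x110x8 mm. Origin under its centre.
- wax_pot: Bystander, leave alone: white lidded pot, 50 mm across, 57 mm high. Origin under its centre.
- dome_anvil: Bystander, leave alone: black steel disc with a dished top, 50 mm across, 14 mm high. Origin under its centre.
- bone_folder: Bystander, leave alone: flat horn slicker, 31x121x9 mm. Origin under its centre.
- belt_coil: Bystander, leave alone: coiled brown belt, 79 mm across, 38 mm high. Origin under its centre.
Mind the look-alikes: they are no part of the job. What is shaped like the stop_blade but pink or red is not meant.

How it is judged:
By the outcome, as a careful person would: the job done as asked, in the order asked, and still so for the second after the job is handed in, while the arm keeps its last pose, push and grip.
It also fails if it takes over 51 s, if anything falls off the work surface, if the arm or the gripper's body presses on something with over 40 N, if the wrist force passes 120 N, or if a joint passes its speed limit or range.

## Working session

There is one attempt and no reset: what is moved stays moved. The work goes in short steps, Python scripts to look and compute and a shell command to move; the robot and the scene stay as the last step left them, time stands still between calls to the robot, and variables do not carry over. Pictures are saved under pics/ and viewed, and the job is handed in when it is done.

```bash
ls; mkdir -p pics
python3 - <<'E'
from rig import *
import cv2,numpy as np
s=observe();print({k:np.round(v,3).tolist() for k,v in s.items()})
for n in("scene","top"):
    d=get_image(n);cv2.imwrite(f"pics/{n}0.png",d["frame"][...,::-1]);print(n,d["K"],d["rvec"],d["tvec"],d["depth"].min(),d["depth"].max())
    np.savez(f"{n}0.npz",**d)
E
```

```text
pics
{'time_s': 0.0, 'q': [64.383, 21.84, 74.387, -0.001, 83.86, -12.337], 'qvel': [0.022, -0.036, -0.055, 0.027, 0.016, 0.029], 'joint_efforts': [0.001, -44.847, -23.128, -0.0, 0.005, -0.0], 'position': [0.126, 0.535, 0.231], 'tool_rot': [[-0.973, 0.23, -0.001], [0.23, 0.973, -0.001], [0.0, -0.001, -1.0]], 'ft_force': [-0.593, -0.64, -0.306], 'wrist_torque': [-0.002, -0.008, -0.027], 'grip_width': 0.086}
scene [[472.36284791   0.         259.41504575]
 [  0.         472.36284791 193.9825594 ]
 [  0.           0.           1.        ]] [ 2.21006471 -0.71222261  0.34981495] [-0.26223455  0.26448951  1.18052893] 0.0 3.9928727
top [[464.98078621   0.         252.22118313]
 [  0.         464.98078621 187.1571543 ]
 [  0.           0.           1.        ]] [ 2.17769996 -2.23842319  0.08060398] [0.06475708 0.39113227 1.46876361] 0.0 2.448482
```

View pics/scene0.png

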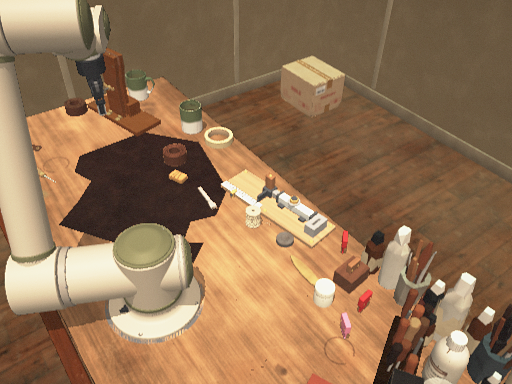

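View pics/top0.png

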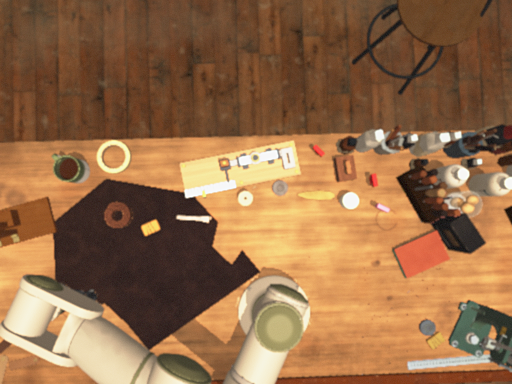

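The scene view shows the gauge at about (275,207), the stand with the blade at (350,270), and red or pink lookalikes nearby. In the top view the gauge runs from (182,180) to (298,155) and the stand is at (345,167). I'll zoom in next.

```bash
cat > h.py <<'E'
import cv2,numpy as np
from rig import *
def load(n): 
    d=np.load(n+".npz"); return {k:d[k] for k in d.files}
def grab(n,tag):
    d=get_image(n); np.savez(f"{n}{tag}.npz",**d); return d
def RT(d): return cv2.Rodrigues(np.array(d["rvec"],float))[0],np.array(d["tvec"],float).reshape(3)
def ray(d,u,v):
    R,t=RT(d); r=R.T@np.linalg.solve(d["K"],[u,v,1.]); return -R.T@t,r
def onz(d,u,v,z):
    c,r=ray(d,u,v); return c+r*(z-c[2])/r[2]
def proj(d,P):
    return cv2.projectPoints(np.array(P,float).reshape(-1,1,3),np.array(d["rvec"]),np.array(d["tvec"]),d["K"],None)[0].reshape(-1,2)
def tri(d1,p1,d2,p2):
    c1,r1=ray(d1,*p1);c2,r2=ray(d2,*p2);A=np.c_[r1,-r2];s=np.linalg.lstsq(A,c2-c1,rcond=None)[0]
    a=c1+s[0]*r1;b=c2+s[1]*r2;return (a+b)/2,np.linalg.norm(a-b)
def world(d):
    R,t=RT(d);h,w=d["depth"].shape;u,v=np.meshgrid(np.arange(w),np.arange(h))
    Z=d["depth"];X=np.stack([(u-d["K"][0,2])/d["K"][0,0]*Z,(v-d["K"][1,2])/d["K"][1,1]*Z,Z],-1)
    return (X-t)@R
def crop(d,u0,v0,u1,v1,f,name):
    im=d["frame"][v0:v1,u0:u1,::-1];cv2.imwrite("pics/"+name,cv2.resize(im,None,fx=f,fy=f,interpolation=cv2.INTER_CUBIC))
E
python3 - <<'E'
from h import *
s,t=load("scene0"),load("top0")
crop(s,215,160,375,315,5,"s_crop.png");crop(t,175,130,365,220,4,"t_crop.png")
E
```

```text
(no output)
```

View pics/s_crop.png

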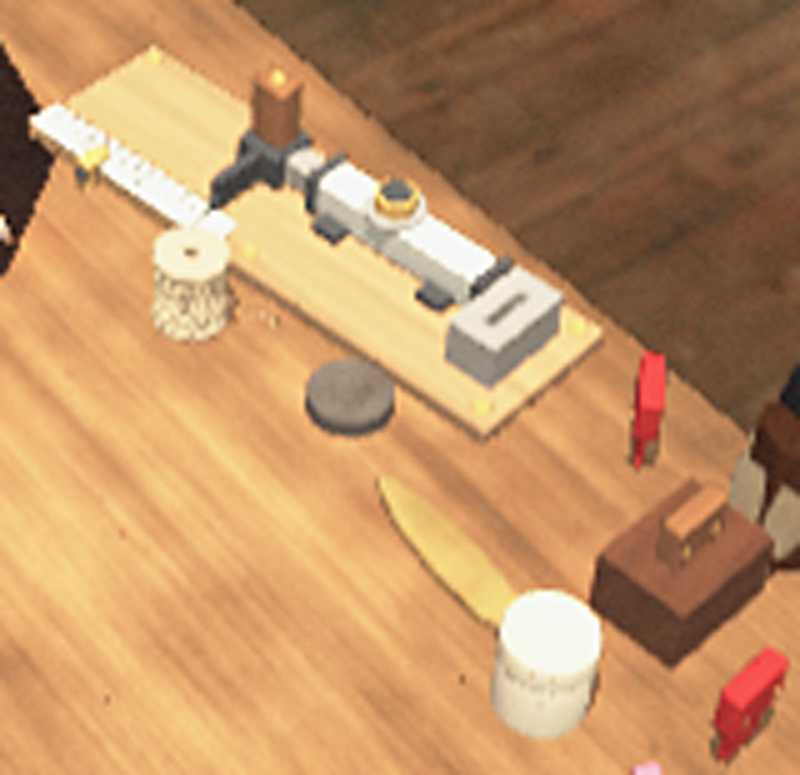

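View pics/t_crop.png

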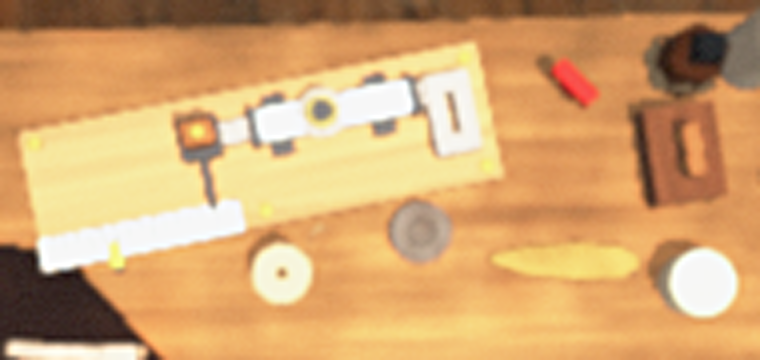

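The crops show the following:
- **Gauge:** the zero block slot is at top (288,157), the button at (255,157) and the post at (224,162).
- **Clip:** yellow, at top (204,194) and scene (233,193).
- **Blade:** an orange grip in the stand, at top (347,167) and scene (353,264).

Now I'll measure these.

Run:
```python
from h import *
s,t=load("scene0"),load("top0")
for n,d in(("top",t),("scene",s)):
    W=world(d)
    hsv=cv2.cvtColor(d["frame"],cv2.COLOR_RGB2HSV)
    def px(x,y):
        return ((175+(x+.5)/4-.5,130+(y+.5)/4-.5) if n=="top" else (215+(x+.5)/5-.5,160+(y+.5)/5-.5))
    pts=dict(blade=(692,148),stand=(665,190),block=(440,140),post=(198,130),button=(322,110),board=(100,190),bench=(560,200)) if n=="top" else dict(blade=(700,515),stand=(690,600),block=(475,310),post=(280,80),button=(398,190),board=(330,270),bench=(560,470))
    for k,(x,y) in pts.items():
        u,v=px(x,y);u,v=int(round(u)),int(round(v))
        print(n,k,u,v,W[v,u].round(4),hsv[v,u],d["frame"][v,u])
# grid of z around features in the top view
W=world(t)
print((W[150:182,334:360,2]*1000).round().astype(int))
```

```text
top blade 348 167 [ 0.4434 -0.2391  0.0739] [ 14 152 237] [237 160  96]
top stand 341 177 [ 0.415  -0.222   0.0482] [ 10 151 182] [182 110  74]
top block 285 165 [ 0.4571 -0.0489  0.0467] [ 23   9 248] [248 246 239]
top post 224 162 [0.4666 0.1387 0.0917] [ 30 126 249] [249 247 126]
top button 255 157 [0.4832 0.044  0.0581] [170   6 131] [131 128 129]
top board 200 177 [0.4293 0.2185 0.0113] [ 24  89 247] [247 231 161]
top bench 315 180 [ 0.4107 -0.1482  0.0007] [ 14 149 222] [222 153  92]
scene blade 355 263 [ 0.4427 -0.2436  0.0745] [ 12 144 225] [225 150  98]
scene stand 353 280 [ 0.4206 -0.2652  0.045 ] [ 10 140 160] [160 100  72]
scene block 310 222 [ 0.4639 -0.0501  0.0494] [ 19  22 240] [240 232 219]
scene post 271 176 [0.4652 0.1352 0.091 ] [ 21 130 245] [245 207 120]
scene button 294 198 [0.4825 0.0446 0.0605] [ 20  13 121] [121 119 115]
scene board 281 214 [0.4416 0.0504 0.0134] [ 21  96 245] [245 218 153]
scene bench 327 254 [ 0.4551 -0.1386  0.0022] [ 13 135 200] [200 140  94]
[[  -1    1    0    0   38   56   62   67   54   51   65   67   72   79
    87   89   96   87   
[... 3524 characters left out ...]
 41   47    2   -2    5]
 [  -2    6    0   20   33   49   49   48   40   45   45   47   41   46
    43   39   47   49   51   43   46   40   40    8    4    3]
 [  -1    2    6   20   35   49   44   47   47   54   48   49   45   50
  1484   46   42   49   44   42   47   48   51    2    3    0]
 [   3   -1    0   16   30   47   46   48   50   47   47   45   45   50
    48   50   43   45   48   43   45   41   -1    5   -6    0]
 [   4   -6    0    5   28   42   49   48   43   44   39   46   42   47
    35   29   19    4    2    7    1    6    1   -4    1    4]
 [  -2   -3   -1    9   25   40   44   45   38   22    3    0    2    3
    -3    6    1    3    7    1   -2    2   -1   -1    4    1]]
```

```bash
cat > meas.py <<'E'
from h import *
def rect(P):
    c,(w,h),a=cv2.minAreaRect((P[:,:2]*1000).astype(np.float32)); b=cv2.boxPoints((c,(w,h),a))
    e=[b[1]-b[0],b[2]-b[1]];e=max(e,key=np.linalg.norm);return np.round(c,1),np.round((w,h),1),round(np.degrees(np.arctan2(e[1],e[0]))%180,2)
def blob(d,seed,zlo,zhi,r=40,cm=None):
    W=world(d);m=((W[...,2]>zlo)&(W[...,2]<zhi)&(np.linalg.norm(W[...,:2]-np.array(seed),axis=-1)<r/1000)&(d["depth"]>0)).astype(np.uint8)
    if cm is not None:m&=cm
    n,l,st,_=cv2.connectedComponentsWithStats(m);k=1+st[1:,4].argmax();return l==k
def pxpts(d,m,z):
    v,u=np.nonzero(m);return np.array([onz(d,a,b,z) for a,b in zip(u,v)])
E
python3 - <<'E'
from meas import *
s,t=load("scene0"),load("top0")
for n,d in(("top",t),("scene",s)):
    H=cv2.cvtColor(d["frame"],cv2.COLOR_RGB2HSV)
    for k,seed,lo,hi,z,r in(("grip",(.443,-.24),.066,.084,.074,40),("stand",(.44,-.236),.036,.054,.044,60),("block",(.467,-.051),.039,.055,.047,45),("post",(.466,.137),.080,.096,.088,30),("button",(.4825,.044),.053,.066,.058,25)):
        m=blob(d,seed,lo,hi,r);P=pxpts(d,m,z);W=world(d)[m]
        print(n,k,m.sum(),"zmed",np.median(W[:,2]).round(4),"cen",(P.mean(0)*1000).round(1),"rect",*rect(P))
    m=((abs(H[...,0].astype(int)-23)<5)&(H[...,1]<125)&(H[...,2]>200)).astype(np.uint8)
    m2=blob(d,(.45,.09),-.01,.03,260,m);P=pxpts(d,m2,.014);print(n,"board",m2.sum(),rect(P))
    cv2.imwrite(f"pics/m_{n}.png",m2*255)
E
```

```text
top grip 64 zmed 0.0746 cen [ 443.3 -239.4   74. ] rect [ 443.1 -238.6] [38.7 16.2] 7.29
top stand 367 zmed 0.0455 cen [ 442.6 -238.6   44. ] rect [ 442.9 -239.5] [76.3 58.5] 7.18
top block 259 zmed 0.0473 cen [481.  -50.4  47. ] rect [476.  -42.6] [62.5 66.1] 99.44
top post 54 zmed 0.0879 cen [464.4 138.8  88. ] rect [464.  138.9] [24.1 18.1] 88.54
top button 52 zmed 0.0589 cen [481.3  42.8  58. ] rect [481.6  42.5] [21.6 21.7] 178.39
top board 2559 (array([454.2,  92.3]), array([110.2, 372.1]), np.float32(99.42))
scene grip 87 zmed 0.0744 cen [ 442.8 -239.    74. ] rect [ 441.9 -239.1] [46.6 16.3] 6.25
scene stand 526 zmed 0.0449 cen [ 445.4 -241.3   44. ] rect [ 452.8 -237.9] [103.2  61.3] 6.47
scene block 257 zmed 0.0476 cen [479.5 -51.4  47. ] rect [480.2 -55.6] [77.1 59.6] 49.56
scene post 53 zmed 0.0886 cen [463.9 138.   88. ] rect [463.7 138. ] [27.9 27.4] 20.64
scene button 50 zmed 0.0606 cen [483.6  46.   58. ] rect [484.4  46.8] [26.3 23.9] 55.1
scene board 1604 (array([454.5,  96.1]), array([107.9, 373.6]), np.float32(99.93))[ WARN:0@0.966] global loadsave.cpp:1063 imwrite_ Unsupported depth image for selected encoder is fallbacked to CV_8U.
```

Run:
```python
from meas import *
s,t=load("scene0"),load("top0")
np.set_printoptions(linewidth=250)
for n,d,(u0,u1,v0,v1),z in(("top",t,(280,297,145,170),.047),("scene",s,(303,330,212,238),.047)):
    g=cv2.cvtColor(d["frame"],cv2.COLOR_RGB2GRAY);print(n,u0,v0);print(g[v0:v1,u0:u1])
crop(t,276,140,300,175,16,"slot_t.png");crop(s,300,208,332,240,16,"slot_s.png")
crop(t,180,160,240,205,12,"clip_t.png");crop(s,216,175,266,212,14,"clip_s.png")
im=[cv2.imread("pics/"+f) for f in("clip_t.png","clip_s.png","slot_t.png","slot_s.png")]
```

```text
top 280 145
[[229 229 229 230 230 228 229 227 222 217 224 228 228 228 219 164 150]
 [227 228 227 227 227 224 217 216 215 217 224 228 228 230 223 180 159]
 [218 217 216 216 216 214 210 212 219 229 237 237 232 230 227 204 166]
 [192 200 212 220 227 231 234 237 241 244 245 243 234 230 231 217 178]
 [195 226 239 242 245 245 245 245 244 245 244 243 237 232 232 223 180]
 [221 238 246 246 245 246 245 245 245 244 244 244 239 234 234 225 179]
 [238 239 245 245 245 245 245 245 244 244 244 243 240 232 232 223 186]
 [235 237 245 245 245 244 237 232 238 245 244 244 241 230 227 223 199]
 [223 234 244 246 245 241 209 170 214 245 245 244 242 232 227 226 212]
 [216 239 245 246 246 244 216 150 195 244 246 244 243 235 229 228 217]
 [201 234 240 246 246 246 230 164 175 239 246 245 243 237 229 228 219]
 [150 186 231 246 246 245 234 172 159 230 246 245 243 239 230 229 222]
 [138 156 220 247 247 246 241 193 154 220 247 245 244 241 232 230 228]
 [166 158 209 247 247 246 245 221 162 210 247 246 244 242 235 233 232]
 [210 191 194 241 247 246 245 228 163 196 245 246 244 243 237 234 233]
 [230 216 184 229 246 2
[... 2888 characters left out ...]
 221 224 221 220 222 226 230 207]
 [219 180 151 135 139 139 143 143 144 147 139 132 134 132 129 129 169 218 224 222 220 220 220 221 222 202 160]
 [223 218 204 166 136 138 146 145 144 143 144 133 133 131 130 175 222 227 223 221 222 221 222 221 187 132 137]
 [221 222 224 215 184 153 141 144 142 144 140 133 126 133 190 222 230 227 226 223 223 222 219 184 127 115 159]
 [222 221 221 222 220 210 169 138 145 144 135 131 145 187 219 225 228 228 226 226 225 213 177 121 112 140 168]
 [223 222 220 221 222 225 215 182 152 142 136 169 200 213 212 217 222 226 229 229 207 174 116 116 138 162 162]
 [220 222 222 219 221 222 224 219 207 173 171 215 224 217 212 209 212 223 226 202 161 136 150 147 159 154 159]]
```

View pics/clip_t.png

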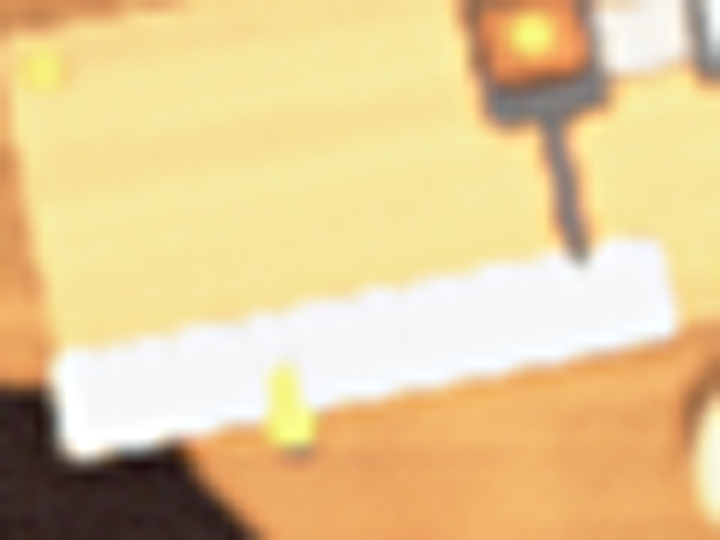

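View pics/clip_s.png

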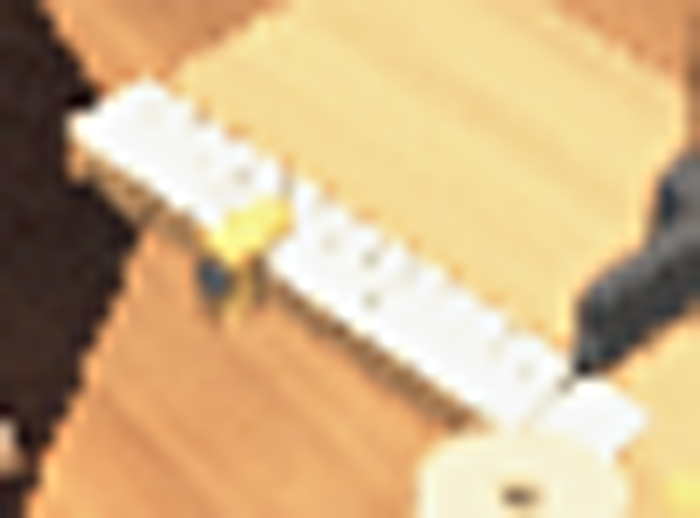

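View pics/slot_t.png

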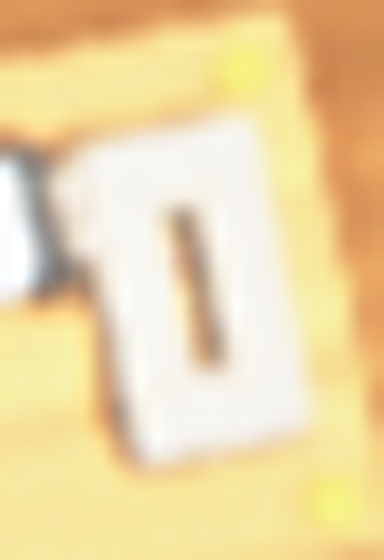

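View pics/slot_s.png

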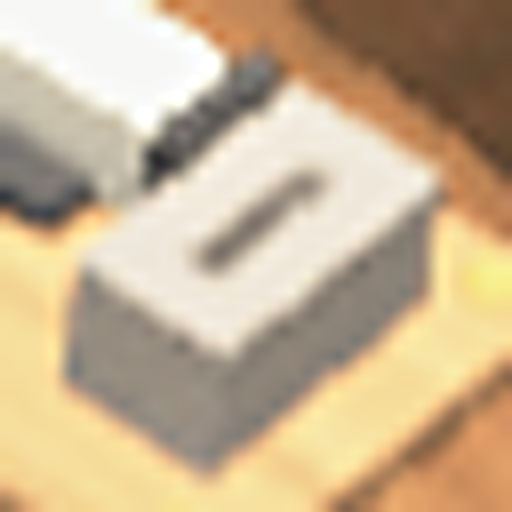

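The slot shows as a dark bar at about top (288,157.5) and scene (316,222). The yellow clip tip is at about top (204,190.5), and the pointer tip at top (228,181). I'll compute subpixel positions for these.

Run:
```python
from meas import *
s,t=load("scene0"),load("top0")
gy=np.array([-.166,.986]);gx=np.array([.986,.166])
C=[]
for n,d,(u0,u1,v0,v1),bg in(("top",t,(284,292,151,165),245),("scene",s,(311,321,217,226),234)):
    g=cv2.cvtColor(d["frame"],cv2.COLOR_RGB2GRAY).astype(float)
    w=np.clip(bg-8-g[v0:v1,u0:u1],0,None);v,u=np.mgrid[v0:v1,u0:u1];c=((w*u).sum()/w.sum(),(w*v).sum()/w.sum());C.append(c)
    P=np.array([onz(d,a,b,.047)[:2] for a,b in zip(u.ravel(),v.ravel())]);ww=w.ravel();m=(P*ww[:,None]).sum(0)/ww.sum();q=P-m
    cov=(q*ww[:,None]).T@q/ww.sum();e,V=np.linalg.eigh(cov);print(n,"slot px",np.round(c,2),"at .047",(m*1000).round(1),"long axis deg",np.degrees(np.arctan2(V[1,1],V[0,1]))%180,"sd",np.sqrt(e)*1000)
print("tri slot",tri(t,C[0],s,C[1]))
def tri2(a,b,l):
    print(l,[np.round(x*1000,1) for x in tri(t,a,s,b)])
# button/post/grip centroids triangulated
def cen(d,seed,lo,hi,r):
    m=blob(d,seed,lo,hi,r);v,u=np.nonzero(m);return u.mean(),v.mean()
for k,seed,lo,hi,r in(("grip",(.443,-.24),.066,.084,40),("post",(.466,.137),.080,.096,30),("button",(.4825,.044),.053,.066,25)):
    tri2(cen(t,seed,lo,hi,r),cen(s,seed,lo,hi,r),k)
# clip yellow
for n,d,(u0,u1,v0,v1) in(("top",t,(198,212,185,203)),("scene",s,(226,242,184,202))):
    H=cv2.cvtColor(d["frame"],cv2.COLOR_RGB2HSV)[v0:v1,u0:u1].astype(int)
    m=(abs(H[...,0]-26)<7)&(H[...,1]>105);v,u=np.nonzero(m);u=u+u0;v=v+v0
    print(n,"clip",m.sum(),u.mean(),v.mean());print(m.astype(int))
    for z in(.018,.022):
        P=np.array([onz(d,a,b,z)[:2] for a,b in zip(u,v)])*1000
        print(z,"g-y coord",(P@gy).mean().round(1),"range",(P@gy).min().round(1),(P@gy).max().round(1),"gx",(P@gx).mean().round(1),(P@gx).max().round(1))
    G=cv2.cvtColor(d["frame"],cv2.COLOR_RGB2GRAY)
# pointer
G=cv2.cvtColor(t["frame"],cv2.COLOR_RGB2GRAY);print(G[168:186,222:234])
for k,p in dict(post=(464.2,138.5),button=(482.2,44.3)).items(): print(k,np.array(p)@gy,np.array(p)@gx)
for u,v,z in((228.,181,.019),(227.5,178,.019)): print("ptr",(onz(t,u,v,z)[:2]*1000)@gy,(onz(t,u,v,z)[:2]*1000)@gx)
print("ptr scene",[(onz(s,216+(575+.5)/14-.5,175+(375+.5)/14-.5,.019)[:2]*1000)@a for a in(gy,gx)])
```

```text
top slot px [287.89 157.48] at .047 [480.3 -58.6] long axis deg 9.894113488473323 sd [1.87312021 9.1985237 ]
scene slot px [315.03 220.91] at .047 [480.2 -53.3] long axis deg 51.71548460490209 sd [7.56327093 9.34637438]
tri slot (array([ 0.47854281, -0.05713035,  0.05120089]), np.float64(0.003346404207981667))
grip [array([ 443. , -239.2,   74. ]), np.float64(0.7)]
post [array([464.5, 138.8,  87.1]), np.float64(0.0)]
button [array([480.8,  42.9,  61.6]), np.float64(0.1)]
top clip 15 203.6 194.66666666666666
[[0 0 0 0 0 0 0 0 0 0 0 0 0 0]
 [0 0 0 0 0 0 0 0 0 0 0 0 0 0]
 [0 0 0 0 0 0 0 0 0 0 0 0 0 0]
 [0 0 0 0 0 0 0 0 0 0 0 0 0 0]
 [0 0 0 0 0 0 0 0 0 0 0 0 0 0]
 [0 0 0 0 0 0 0 0 0 0 0 0 0 0]
 [0 0 0 0 0 1 0 0 0 0 0 0 0 0]
 [0 0 0 0 0 1 0 0 0 0 0 0 0 0]
 [0 0 0 0 0 1 0 0 0 0 0 0 0 0]
 [0 0 0 0 0 1 1 0 0 0 0 0 0 0]
 [0 0 0 0 1 1 1 1 1 0 0 0 0 0]
 [0 0 0 0 1 1 1 1 0 0 0 0 0 0]
 [0 0 0 0 0 0 1 0 0 0 0 0 0 0]
 [0 0 0 0 0 0 0 0 0 0 0 0 0 0]
 [0 0 0 0 0 0 0 0 0 0 0 0 0 0]
 [0 0 0 0 0 0 0 0 0 0 0 0 0 0]
 [0 0 0 0 0 0 0 0 0 0 0 0 0 0]
 [0 0 0 0 0 0 0 0 0 0 0 0 0 0]]
0.018 g-y coord 143.1 range 
[... 1334 characters left out ...]
[227 228 228 219 153 131 181 223 227 226 227 226]
 [227 227 227 219 159 127 161 209 225 226 226 225]
 [226 227 227 223 188 135 145 203 230 233 228 224]
 [226 226 228 230 220 152 140 213 245 247 245 243]
 [231 231 235 242 244 199 166 234 251 249 248 249]
 [245 245 245 246 250 245 229 246 249 248 248 248]
 [247 248 247 247 248 249 247 247 248 247 247 248]
 [246 247 247 247 247 248 247 246 247 247 247 247]
 [247 247 247 247 247 247 247 246 247 247 247 248]]
post 59.50379999999999 480.69219999999996
button -36.36540000000001 482.80299999999994
ptr 59.569830621119976 429.5669164565903
ptr 59.304125874682796 439.1771018948439
ptr scene [np.float64(61.84890727526764), np.float64(427.4612225462648)]
```

Run:
```python
from meas import *
s,t=load("scene0"),load("top0")
gy=np.array([-.1661,.9861]);gx=np.array([.9861,.1661])
for n,d,bg in(("top",t,244),("scene",s,233)):
    v,u=np.mgrid[0:384,0:512];c,_=ray(d,0,0)
    R,tt=RT(d);r=np.stack([u,v,np.ones_like(u)],-1)@np.linalg.inv(d["K"]).T@R
    P=(c+r*((.047-c[2])/r[...,2])[...,None])[...,:2]*1000
    a=P@gx;b=P@gy;G=cv2.cvtColor(d["frame"],cv2.COLOR_RGB2GRAY).astype(float)
    for off in(0,):
        m=(abs(a-463.5)<21)&(abs(b+136)<9);w=np.clip(bg-4-G,0,None)*m
        print(n,"slot gx,gy",(w*a).sum()/w.sum(),(w*b).sum()/w.sum(),m.sum())
    # profile along gy, in |a-463|<12 ; along gx within |b+137|<2.5
    pf=[G[(abs(a-463.5)<12)&(abs(b-y)<1.0)].mean().round() for y in range(-162,-110,2)];print("gy",list(zip(range(-162,-110,2),pf)))
    pf=[G[(abs(b+137)<2.5)&(abs(a-x)<1.5)].mean().round() for x in range(424,504,3)];print("gx",list(zip(range(424,504,3),pf)))
```

```text
top slot gx,gy 463.8718306409003 -137.5701859288238 79
gy [(-162, np.float64(229.0)), (-160, np.float64(229.0)), (-158, np.float64(231.0)), (-156, np.float64(234.0)), (-154, np.float64(239.0)), (-152, np.float64(243.0)), (-150, np.float64(244.0)), (-148, np.float64(245.0)), (-146, np.float64(246.0)), (-144, np.float64(246.0)), (-142, np.float64(231.0)), (-140, np.float64(190.0)), (-138, np.float64(157.0)), (-136, np.float64(172.0)), (-134, np.float64(228.0)), (-132, np.float64(238.0)), (-130, np.float64(246.0)), (-128, np.float64(246.0)), (-126, np.float64(246.0)), (-124, np.float64(246.0)), (-122, np.float64(242.0)), (-120, np.float64(218.0)), (-118, np.float64(185.0)), (-116, np.float64(170.0)), (-114, np.float64(185.0)), (-112, np.float64(201.0))]
gx [(424, np.float64(228.0)), (427, np.float64(226.0)), (430, np.float64(220.0)), (433, np.float64(238.0)), (436, np.float64(244.0)), (439, np.float64(245.0)), (442, np.float64(244.0)), (445, np.float64(227.0)), (448, np.float64(204.0)), (451, np.float64(177.0)), (454, np.float64(174.0)), (457, np.float64(172.0)), (460, np.float64(163.0)
[... 1219 characters left out ...]
np.float64(189.0)), (436, np.float64(224.0)), (439, np.float64(233.0)), (442, np.float64(232.0)), (445, np.float64(228.0)), (448, np.float64(212.0)), (451, np.float64(137.0)), (454, np.float64(176.0)), (457, np.float64(146.0)), (460, np.float64(122.0)), (463, np.float64(154.0)), (466, np.float64(168.0)), (469, np.float64(187.0)), (472, np.float64(nan)), (475, np.float64(172.0)), (478, np.float64(148.0)), (481, np.float64(199.0)), (484, np.float64(226.0)), (487, np.float64(232.0)), (490, np.float64(234.0)), (493, np.float64(235.0)), (496, np.float64(215.0)), (499, np.float64(178.0)), (502, np.float64(149.0))]<stdin>:14: RuntimeWarning: Mean of empty slice.
  ret = ret.dtype.type(ret / rcount)
```

Run:
```python
import rig;print([x for x in dir(rig) if x[0]!='_'])
for k in('grasp_offset','GRASP_OFFSET'): print(getattr(rig,k,None))
print(rig.observe().keys())
from meas import *
t=load("top0");W=world(t)
for nm,c in(("blade",(.443,-.239)),("slot",(.480,-.057)),("post",(.464,.139))):
    m=(np.linalg.norm(W[...,:2]-np.array(c),axis=-1)<.1)&(W[...,2]>.05)&(W[...,2]<.5)
    P=W[m];i=P[:,2]>.08;print(nm,P[i].shape, P[i].min(0) if i.any() else'',P[i].max(0) if i.any() else '')
s=load("scene0");W=world(s)
m=(np.linalg.norm(W[...,:2]-np.array((.443,-.239)),axis=-1)<.12)&(W[...,2]>.08)&(W[...,2]<.5);P=W[m];print(len(P),P.min(0),P.max(0), P[P[:,0]<.5])
```

```text
['MotionError', 'close_job', 'get_image', 'grasp_offset', 'observe']
-0.0187
None
dict_keys(['time_s', 'q', 'qvel', 'joint_efforts', 'position', 'tool_rot', 'ft_force', 'wrist_torque', 'grip_width'])
blade (458, 3) [ 0.43675305 -0.31564795  0.08019247] [ 0.53587414 -0.22026011  0.2006227 ]
slot (0, 3)  
post (54, 3) [0.45480971 0.12671443 0.0818515 ] [0.47317478 0.15113178 0.09534912]
1152 [ 0.48965701 -0.34916677  0.0800211 ] [ 0.5372174  -0.217662    0.19937582] [[ 0.49941252 -0.2251512   0.09640944]
 [ 0.49945733 -0.23450657  0.10099386]
 [ 0.49986503 -0.23708762  0.10305225]
 [ 0.49931198 -0.22670702  0.09029689]
 [ 0.49848807 -0.23303279  0.09651849]
 [ 0.49779558 -0.23635091  0.09994702]
 [ 0.49950316 -0.24091101  0.10297273]
 [ 0.49899722 -0.22766478  0.08755721]
 [ 0.49649881 -0.23222545  0.0932742 ]
 [ 0.49662511 -0.23501432  0.09571684]
 [ 0.4992485  -0.23614675  0.09507074]
 [ 0.49863192 -0.2257419   0.08222601]
 [ 0.49888632 -0.22848769  0.0845577 ]
 [ 0.49830054 -0.23177685  0.08792037]
 [ 0.49826623 -0.23468078  0.09058037]
 [ 0.49761409 -0.23797349  0.0939887 ]
 [ 0.49
[... 6196 characters left out ...]
 0.49667686 -0.33862469  0.09249869]
 [ 0.49449028 -0.3421857   0.09766678]
 [ 0.49620419 -0.34372628  0.0979993 ]
 [ 0.49504475 -0.34031248  0.09157473]
 [ 0.49471193 -0.34291515  0.09445858]
 [ 0.49301225 -0.34619918  0.09901709]
 [ 0.49706415 -0.33766433  0.08359845]
 [ 0.49341408 -0.34199786  0.09065482]
 [ 0.48965701 -0.34634825  0.09780562]
 [ 0.4915098  -0.34780758  0.09795736]
 [ 0.49487082 -0.3396482   0.08337   ]
 [ 0.49328859 -0.34290778  0.08785681]
 [ 0.49546997 -0.34422134  0.08762142]
 [ 0.4904958  -0.34916677  0.09629445]
 [ 0.49525422 -0.34274702  0.08242631]
 [ 0.49470311 -0.34546287  0.08562187]
 [ 0.4935307  -0.34448089  0.08161995]
 [ 0.49158704 -0.34789895  0.08657265]]
```

```bash
python3 -m pendant '[60,0,0,0,0,0,-0.9, 60,0,0,0,0,0,-0.9, 60,0,0,0,0,0,-0.76, 60,-0.85,-0.5,0,0,0,0, 60,-0.85,-0.5,0,0,0,0, 60,-0.85,-0.5,0,0,0,0, 60,-0.85,-0.5,0,0,0,0, 60,-0.85,-0.5,0,0,0,0, 60,0,-0.95,0,0,0,0, 60,0,-0.95,0,0,0,0, 60,0,-0.95,0,0,0,0]' 30
```

```text
time_s: 1.2
position: [0.3707, 0.2947, 0.2308]
tool_rot: [[-0.992, -0.125, -0.001], [-0.125, 0.992, -0.001], [0.001, -0.0, -1.0]]
ft_force: [0.6, -0.4, -0.1]
grip_width: 0.06
```

```bash
python3 -m pendant '[60,0,-0.99,0,0,0,0, 60,0,-0.99,0,0,0,0, 60,0,-0.99,0,0,0,0, 60,0,-0.99,0,0,0,0, 60,0,-0.99,0,0,0,0, 60,0,-0.99,0,0,0,0, 50,0,-0.99,0,0,0,0, 50,0,-0.99,0,0,0,0, 45,0,-0.9,0.3,0,0,0, 45,0,-0.9,0.3,0,0,0, 45,-0.03,-0.9,0.4,0,0,0, 45,0,-0.05,0.2,0,0,0]'
python3 - <<'E'
from meas import *
s=grab("scene","1");crop(s,290,190,400,320,5,"s1.png")
t=grab("top","1");crop(t,270,110,390,210,5,"t1.png")
print(np.array(observe()["position"]).round(4))
E
```

```text
time_s: 2.4
position: [0.4389, -0.2367, 0.1692]
tool_rot: [[-0.993, -0.121, -0.001], [-0.121, 0.993, 0.0], [0.001, 0.001, -1.0]]
ft_force: [0.4, 1.0, 0.5]
grip_width: 0.0452
[ 0.4382 -0.2327  0.1696]
```

View pics/s1.png

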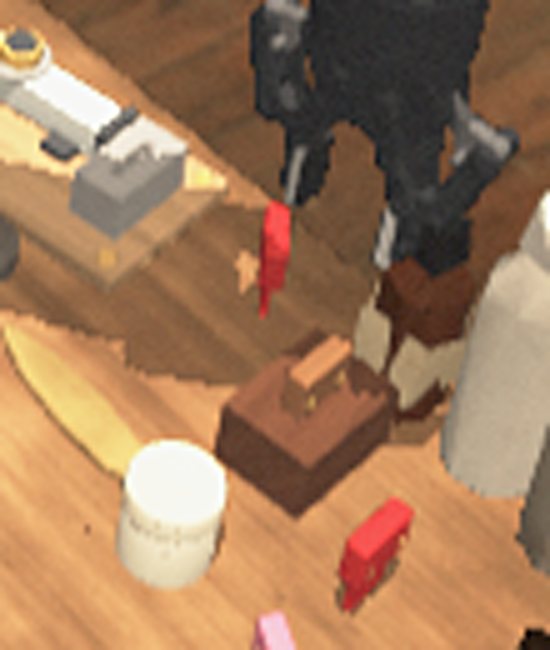

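The fingers hang over the stand, with the tips at crop (293,195) and (385,260). The grip at (320,375) is below them.

```bash
python3 -m pendant '[45,0,-0.1,0.4,0,0,0, 45,0,0,0.4,0,0,0, 45,0,0,0.2,0,0,0,45,0,0,0,0,0,0]'; python3 -c "
from rig import *;print(observe()['position'],observe()['q'])"
```

```text
time_s: 2.9
position: [0.4394, -0.2363, 0.121]
tool_rot: [[-0.992, -0.127, -0.001], [-0.127, 0.992, 0.001], [0.001, 0.001, -1.0]]
ft_force: [0.1, -0.2, 0.5]
grip_width: 0.045
[ 0.43940842 -0.23630625  0.1209973 ] [-4.18940940e+01  2.34212268e+01  9.21757525e+01  3.89440523e-03
  6.45097703e+01 -1.39165206e+02]
```

```bash
python3 -m pendant '[45,0,-0.066,0.3,0,0,0, 45,0,0,0.3,0,0,0, 45,0,0,0.3,0,0,0, 45,0,0,0.3,0,0,0, 45,0,0,0.2,0,0,0, 45,0,0,0.04,0,0,0, 45,0,0,0,0,0,0, 45,0,0,0,0,0,0]'
```

```text
time_s: 3.7
position: [0.4405, -0.241, 0.0501]
tool_rot: [[-0.992, -0.125, 0.001], [-0.125, 0.992, -0.001], [-0.001, -0.001, -1.0]]
ft_force: [-0.4, -0.3, 0.1]
grip_width: 0.045
```

```bash
python3 -m pendant '[45,0,0.02,0.04,0,0,0, 25,0,0,0,0,0,0, 10,0,0,0,0,0,0, 10,0,0,0,0,0,0, 10,0,0,0,0,0,0, 10,0,0,0,0,0,0]' 30; for i in 1 2 3; do python3 -c "
from rig import *;o=observe();print(o['position'],o['ft_force'],o['grip_width'])"; done
```

```text
time_s: 4.3
position: [0.4399, -0.2395, 0.0475]
tool_rot: [[-0.992, -0.125, -0.0], [-0.125, 0.992, 0.001], [-0.0, 0.001, -1.0]]
ft_force: [0.1, 3.3, 6.1]
grip_width: 0.0133
[ 0.43993342 -0.23950673  0.04749677] [0.11441372 3.28762047 6.05825725] 0.013282379816173365
[ 0.43993342 -0.23950673  0.04749677] [0.11441372 3.28762047 6.05825725] 0.013282379816173365
[ 0.43993342 -0.23950673  0.04749677] [0.11441372 3.28762047 6.05825725] 0.013282379816173365
```

```bash
python3 -m pendant '[8,0,0,0,0,0,0, 8,0,0,-0.2,0,0,0, 8,0,0,-0.3,0,0,0, 8,0,0,-0.4,0,0,0, 8,0,0,-0.4,0,0,0, 8,0,0,-0.3,0,0,0, 8,0,0,0,0,0,0, 8,0,0,0,0,0,0]' 45
python3 - <<'E'
from meas import *
s=grab("scene","2");crop(s,270,180,400,300,5,"s2.png")
t=grab("top","2");crop(t,270,110,390,210,5,"t2.png")
print(np.array(observe()["position"]).round(4))
E
```

```text
time_s: 5.1
position: [0.4398, -0.2399, 0.1272]
tool_rot: [[-0.992, -0.125, 0.0], [-0.125, 0.992, -0.0], [-0.0, -0.0, -1.0]]
ft_force: [-0.5, -0.1, -1.2]
grip_width: 0.013
[ 0.4396 -0.2397  0.1265]
```

View pics/s2.png

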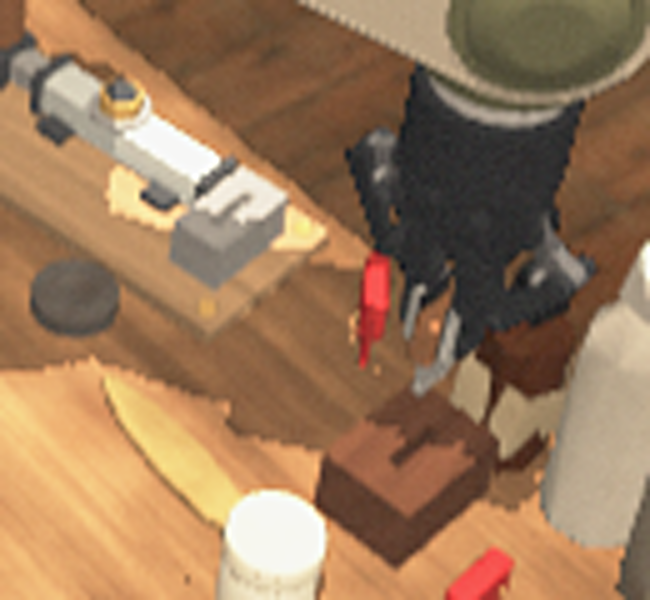

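View pics/t2.png

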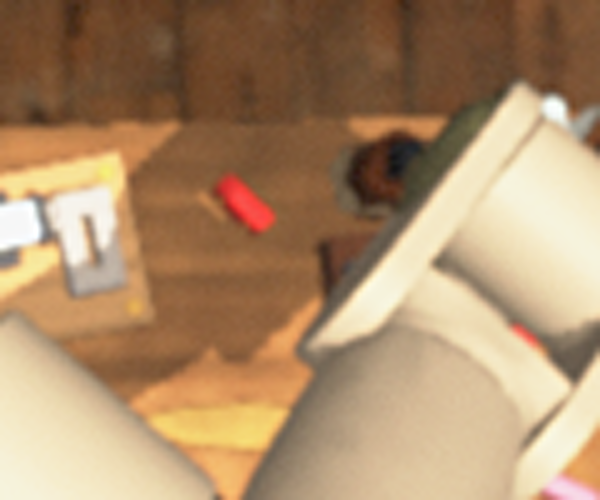

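```bash
python3 -m pendant '[8,0,0,0,0,0,-0.3, 8,-0.22,0.58,0,0,0,0, 8,-0.28,0.72,0,0,0,0, 8,-0.34,0.87,0,0,0,0, 8,-0.28,0.72,0,0,0,0, 8,-0.22,0.58,0,0,0,0, 8,0,0,0,0,0,0, 8,0,0,0.3,0,0,0, 8,0,0,0.3,0,0,0, 8,0,0,0,0,0,0, 8,0,0,0,0,0,0]'
python3 - <<'E'
from meas import *
s=grab("scene","3");crop(s,280,170,360,250,7,"s3.png")
t=grab("top","3");crop(t,260,130,320,190,8,"t3.png")
print(np.array(observe()["position"]).round(4))
E
```

```text
time_s: 6.3
position: [0.477, -0.0581, 0.0972]
tool_rot: [[-0.986, -0.166, -0.001], [-0.166, 0.986, 0.0], [0.001, 0.0, -1.0]]
ft_force: [0.3, -0.8, -0.3]
grip_width: 0.0133
[ 0.4774 -0.0581  0.0978]
```

View pics/s3.png

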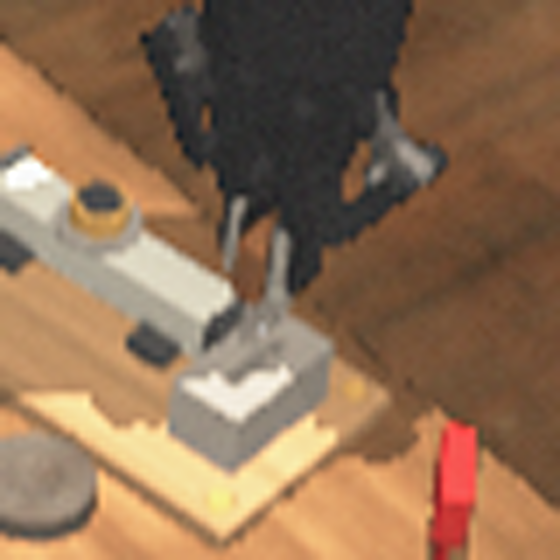

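View pics/t3.png

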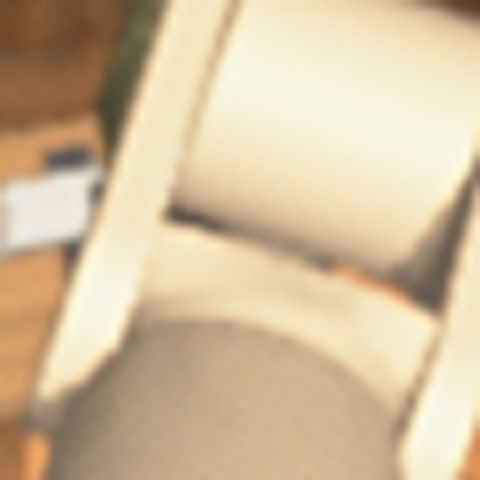

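The top view is blocked by the arm. In the scene view the blade hangs just above the slot, at about crop (255,330). I'll overlay where the kinematics say the blade should be.

Run:
```python
from meas import *
s=load("scene3");u0,v0,u1,v1,f=300,195,332,240,16
im=cv2.resize(s["frame"][v0:v1,u0:u1,::-1],None,fx=f,fy=f,interpolation=cv2.INTER_CUBIC)
im2=im.copy()
gx=np.array([.986,.166,0]);gy=np.array([-.166,.986,0]);z=np.array([0,0,1])
tcp=np.array([.4773,-.0581,.0975]);c=tcp+3.3e-3*gx;b=c-.0335*z
def draw(pts,col):
    p=proj(s,pts);p=((p-[u0,v0]+.5)*f-.5).round().astype(int);cv2.polylines(im2,[p.reshape(-1,1,2)],True,col,1)
draw([b-.010*gx,b+.010*gx,b+.015*gx+.005*z,b+.015*gx+.03*z,b-.015*gx+.03*z,b-.015*gx+.005*z],(0,0,255))
sl=np.array([.4802,-.0572,.047])
draw([sl+i*.0165*gx+j*.0035*gy for i,j in((1,1),(1,-1),(-1,-1),(-1,1))],(0,255,0))
cv2.imwrite("pics/ov3.png",np.hstack([im,im2])[:600])
```

```text
(no output)
```

View pics/ov3.png

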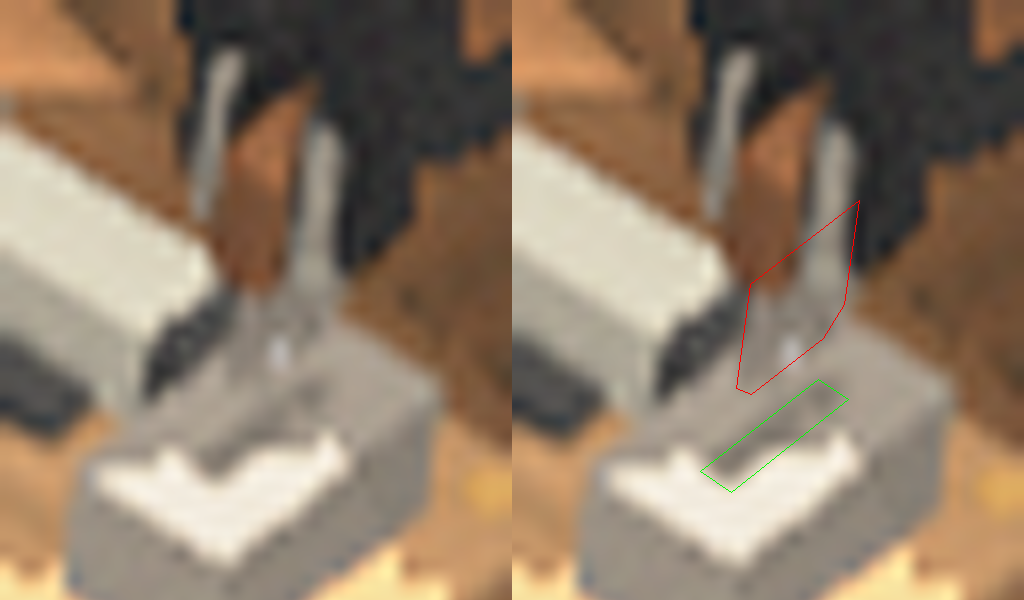

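Run:
```python
from meas import *
s=load("scene3");u0,v0,u1,v1,f=306,196,332,230,17
im=s["frame"][v0:v1,u0:u1,::-1].astype(float);im=np.clip((im-60)*1.6,0,255).astype(np.uint8)
im=cv2.resize(im,None,fx=f,fy=f,interpolation=cv2.INTER_CUBIC)
gx=np.array([.986,.166,0]);gy=np.array([-.166,.986,0]);z=np.array([0,0,1])
tcp=np.array([.4773,-.0581,.0975]);c=tcp+3.3e-3*gx;b=c-.0335*z
def draw(pts,col):
    p=proj(s,pts);p=((p-[u0,v0]+.5)*f-.5).round().astype(int);cv2.polylines(im,[p.reshape(-1,1,2)],True,col,1)
draw([b-.020*gx+j*.007*gy+k*z for j,k in((1,.03),(-1,.03),(-1,.06),(1,.06))],(255,0,255))
draw([b-.015*gx+j*.002*gy+k*z for j,k in((1,.005),(-1,.005),(-1,.03),(1,.03))],(0,0,255))
sl=np.array([.4802,-.0572,.047])
draw([sl+i*.0165*gx+j*.0035*gy for i,j in((1,1),(1,-1),(-1,-1),(-1,1))],(0,255,0))
cv2.imwrite("pics/ov3b.png",im)
```

```text
(no output)
```

View pics/ov3b.png

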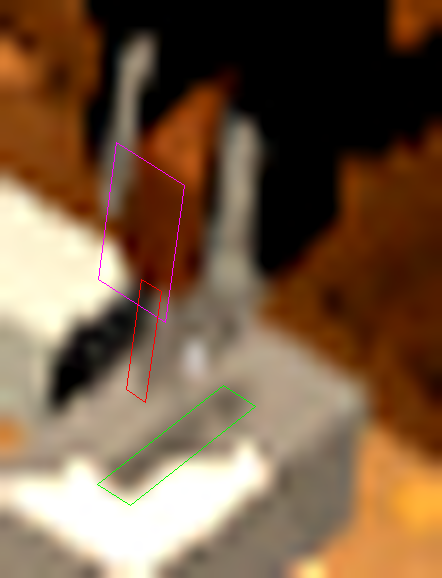

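Run:
```python
from meas import *
s=load("scene3");u0,v0,u1,v1,f=306,196,332,230,17
im=s["frame"][v0:v1,u0:u1,::-1].astype(float);im=np.clip((im-40)*1.8,0,255).astype(np.uint8)
im=cv2.resize(im,None,fx=f,fy=f,interpolation=cv2.INTER_CUBIC);raw=im.copy()
gx=np.array([.986,.166,0]);gy=np.array([-.166,.986,0]);z=np.array([0,0,1])
tcp=np.array([.4773,-.0581,.0975])
def draw(pts,col):
    p=proj(s,pts);p=((p-[u0,v0]+.5)*f-.5).round().astype(int);cv2.polylines(im,[p.reshape(-1,1,2)],True,col,1)
for j in(1,-1):
    draw([tcp+a*.011*gx+j*.007*gy+k*z for a,k in((1,0),(-1,0),(-1,.037),(1,.037))],(255,255,0))
print(proj(s,[tcp,tcp+.01*gx,tcp+.01*gy,tcp+.01*z])-proj(s,[tcp]))
cv2.imwrite("pics/ov3c.png",np.hstack([raw,im])[:, :800] if 0 else im);cv2.imwrite("pics/raw3c.png",raw)
o=observe();print(o["position"],o["tool_rot"],o["ft_force"])
```

```text
[[ 0.          0.        ]
 [ 2.27968727 -1.74767445]
 [-2.82583602 -1.77868725]
 [ 0.3788556  -2.65549485]]
[ 0.47735319 -0.05805139  0.09778655] [[-9.86074473e-01 -1.66302890e-01  6.94146886e-04]
 [-1.66303152e-01  9.86074616e-01 -3.38109119e-04]
 [-6.28252101e-04 -4.48839586e-04 -9.99999702e-01]] [ 0.09953102  0.59191986 -0.5632467 ]
```

View pics/ov3c.png

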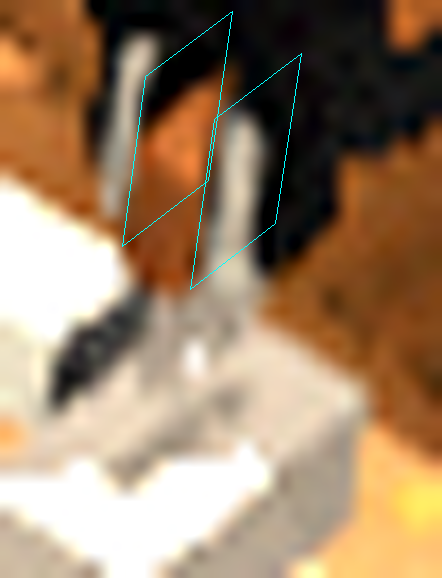

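View pics/raw3c.png

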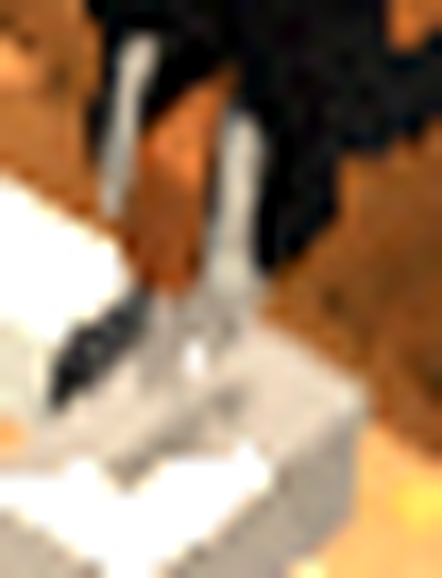

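Run:
```python
from meas import *
np.set_printoptions(linewidth=220,suppress=True)
gx=np.array([.986,.166,0]);gy=np.array([-.166,.986,0]);z=np.array([0,0,1])
s=load("scene3");W=world(s);tcp=np.array([.4773,-.0581,.0975])
D=(W-tcp)@np.stack([gx,gy,z]).T*1000
H=cv2.cvtColor(s["frame"],cv2.COLOR_RGB2HSV)
for v in range(198,222):
    print(v,' '.join("%4d,%3d,%3d%s"%(*D[v,u].round(),"o" if H[v,u,1]>110 else " ") for u in range(311,323)))
```

```text
198  914,657,-960o   -5, 18, 33    -6, 15, 36    -3, 13, 35    -3, 10, 38    -2,  8, 38     1,  6, 37     6,  6, 34    13,  8, 29    -6, -7, 50   -11,-14, 57   -10,-16, 58 
199  895,643,-947o   -5, 18, 29    -8, 13, 35   -10,  9, 39    -6,  8, 37    -1,  8, 34  -801,-528,890     6,  6, 30    11,  6, 27    -5, -7, 46   -10,-14, 54    -9,-16, 55 
200  882,633,-940o   -5, 18, 26    -9, 12, 32    -9,  8, 35    -6,  8, 33    -1,  7, 30     4,  7, 28     7,  7, 25     8,  4, 27o -801,-528,890   -11,-15, 51   -12,-18, 54 
201   -5, 21, 21    -8, 15, 26    -7, 13, 27    -7, 10, 29    -7,  6, 32     0,  8, 26     0,  5, 28o    1,  2, 29o    3,  0, 29   -13,-13, 48   -13,-17, 50   -11,-18, 50 
202   -1, 23, 13    -5, 17, 20    -6, 13, 23   -10,  7, 29    -4,  8, 25    -4,  5, 27o   -2,  3, 27o   -2,  0, 28o   -8, -8, 38    -9,-12, 41   -12,-17, 46   -15,-21, 51 
203   -7, 19, 16    -6, 16, 17   -10, 10, 23   -15,  4, 31   -13,  2, 31o   -8,  2, 27o   -4,  1, 25o   -5, -3, 29o  -10, -9, 36    -9,-12, 37   -11,-17, 42    -6,-16, 38 
204   -7, 18, 13    -9, 13, 17   -12,  8, 22   -15,  3, 28o  -1
[... 2333 characters left out ...]
  29, -1,-49 
218    5, 20,-51     6, 17,-49    11, 17,-53    -8,  1,-29    -5,  0,-30    14,  9,-50    14,  6,-47    19,  6,-50    23,  5,-53    23,  2,-51    24, -1,-50    25, -3,-49 
219   -2, 15,-46     2, 14,-49     3, 11,-47     8, 11,-51     8,  8,-49    12,  7,-51    16,  7,-54    19,  5,-54    21,  3,-54    22,  0,-53    20, -4,-48    23, -6,-49 
220   -4, 13,-48    -1, 12,-49     2, 10,-50     3,  8,-49     7,  7,-51     8,  4,-50    15,  5,-55    21,  6,-60    13, -3,-48    14, -5,-48    18, -6,-49    19, -8,-49 
221   -6, 11,-50    -5,  8,-47    -2,  7,-50     2,  7,-51     4,  4,-51     8,  4,-54    18,  7,-63     7, -3,-48    13, -3,-52    12, -7,-49    12,-10,-47    17,-10,-50
```

The scene view alone is biased by about 2–3 mm, so I'm relying on relative offsets. Those put the blade over the slot within about 1 mm. I'll descend gently and watch the force.

```bash
python3 -m pendant '[8,0,0,0.15,0,0,0, 8,0,0,0.15,0,0,0, 8,0,0,0.06,0,0,0, 8,0,0,0.06,0,0,0, 8,0,0,0,0,0,0]'
```

```text
time_s: 6.9
position: [0.4769, -0.0575, 0.0759]
tool_rot: [[-0.986, -0.167, -0.001], [-0.167, 0.986, 0.0], [0.001, 0.0, -1.0]]
ft_force: [-0.7, -0.2, -0.5]
grip_width: 0.0131
```

No contact force with the lower edge about 4 mm below the mouth, so it has entered the slot. Continuing down.

```bash
python3 -m pendant '[8,0,0,0.1,0,0,0, 8,0,0,0.1,0,0,0, 8,0,0,0.1,0,0,0, 8,0,0,0,0,0,0]'; python3 -m pendant '[8,0,0,0.08,0,0,0, 8,0,0,0.06,0,0,0, 8,0,0,0,0,0,0]'
```

```text
time_s: 7.3
position: [0.4768, -0.0575, 0.0606]
tool_rot: [[-0.986, -0.167, -0.001], [-0.167, 0.986, 0.0], [0.001, 0.001, -1.0]]
ft_force: [0.1, -0.3, -0.3]
grip_width: 0.0135
time_s: 7.6
position: [0.477, -0.0575, 0.054]
tool_rot: [[-0.986, -0.167, -0.0], [-0.167, 0.986, 0.0], [0.0, 0.0, -1.0]]
ft_force: [-0.5, -0.9, -0.5]
grip_width: 0.0129
```

```bash
python3 -m pendant '[8,0,0,0.04,0,0,0, 8,0,0,0.03,0,0,0, 8,0,0,0.0,0,0,0]'; python3 -m pendant '[8,0,0,0.03,0,0,0, 8,0,0,0,0,0,0]'
```

```text
time_s: 7.9
position: [0.4771, -0.0576, 0.0507]
tool_rot: [[-0.986, -0.167, 0.0], [-0.167, 0.986, 0.0], [-0.0, 0.0, -1.0]]
ft_force: [0.0, -0.5, -0.6]
grip_width: 0.0131
time_s: 8.1
position: [0.4772, -0.0576, 0.0505]
tool_rot: [[-0.986, -0.167, 0.001], [-0.167, 0.986, -0.001], [-0.001, -0.001, -1.0]]
ft_force: [-4.0, 0.8, 14.5]
grip_width: 0.0131
```

Firm contact at the predicted home height (14.5 N, TCP at 50.5 mm). Releasing and lifting.

```bash
python3 -m pendant '[8,0,0,-0.01,0,0,0, 30,0,0,0,0,0,0, 34,0,0,0,0,0,0, 34,0,0,0,0,0,0, 34,0,0,-0.3,0,0,0, 34,0,0,-0.5,0,0,0, 34,0,0,-0.4,0,0,0, 34,0,0,0,0,0,0]'
python3 - <<'E'
from meas import *
s=grab("scene","4");crop(s,280,170,360,250,7,"s4.png")
W=world(s)
E
```

```text
time_s: 8.9
position: [0.4782, -0.058, 0.1118]
tool_rot: [[-0.986, -0.167, 0.004], [-0.167, 0.986, -0.002], [-0.004, -0.002, -1.0]]
ft_force: [-0.6, 0.4, -0.6]
grip_width: 0.0343
```

View pics/s4.png

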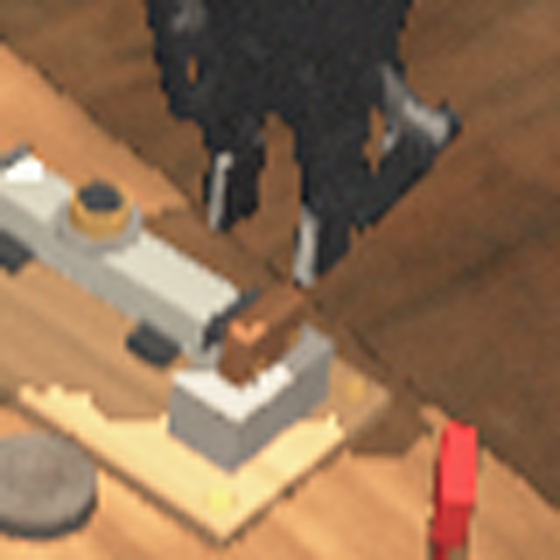

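The blade stands home, its grip flush on the block at crop (262,335). Next is the button.

```bash
python3 -m pendant '[20,-0.14,0.6,0,0,0,0, 0,-0.14,0.7,0,0,0,0, 0,-0.14,0.7,0,0,0,0, 0,0,0,0.3,0,0,0, 0,0,0,0.4,0,0,0, 0,0,0,0.2,0,0,0, 0,0,0,0,0,0,0, 0,0,0,0,0,0,0]' 20
python3 -m pendant '[0,0,0,0.06,0,0,0, 0,0,0,0.06,0,0,0, 0,0,0,0,0,0,0]'
```

```text
time_s: 9.75
position: [0.4812, 0.0443, 0.0648]
tool_rot: [[-0.986, -0.166, -0.0], [-0.166, 0.986, 0.0], [0.0, 0.0, -1.0]]
ft_force: [-0.0, 0.1, 0.1]
grip_width: -0.0
time_s: 10.05
position: [0.481, 0.0445, 0.0588]
tool_rot: [[-0.986, -0.167, -0.0], [-0.167, 0.986, -0.0], [0.0, 0.0, -1.0]]
ft_force: [-0.1, -0.0, 1.3]
grip_width: 0.0
```

Run:
```python
from meas import *
s=grab("scene","5");crop(s,250,160,330,230,7,"s5.png")
```

```text
(no output)
```

View pics/s5.png

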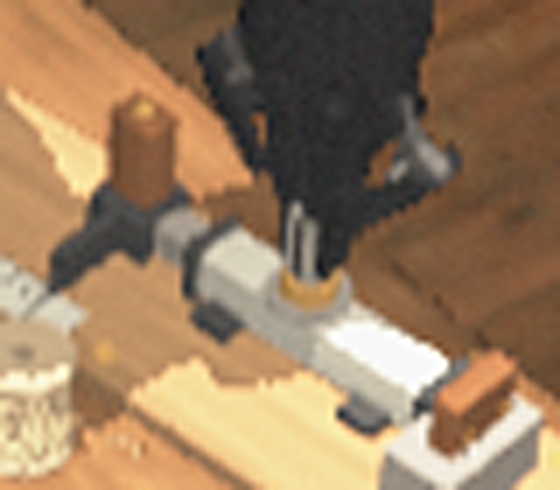

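The closed fingertips sit on the brass button at crop (310,280). Pressing about 9 mm.

```bash
python3 -m pendant '[0,0,0,0.06,0,0,0, 0,0,0,0.06,0,0,0, 0,0,0,0.03,0,0,0, 0,0,0,0,0,0,0]'
```

```text
time_s: 10.5
position: [0.4811, 0.0445, 0.0511]
tool_rot: [[-0.986, -0.167, -0.0], [-0.167, 0.986, 0.0], [0.0, 0.0, -1.0]]
ft_force: [0.0, 0.3, 0.6]
grip_width: 0.0001
```

```bash
python3 -m pendant '[0,0,0,0.02,0,0,0, 0,0,0,0.0,0,0,0]'
```

```text
time_s: 10.7
position: [0.481, 0.0445, 0.0502]
tool_rot: [[-0.986, -0.167, -0.0], [-0.167, 0.986, 0.0], [0.0, 0.0, -1.0]]
ft_force: [0.3, -0.8, 0.0]
grip_width: 0.0004
```

```bash
python3 -m pendant '[0,0,0,0.02,0,0,0, 0,0,0,0.0,0,0,0]';python3 -m pendant '[0,0,0,0.01,0,0,0, 0,0,0,0.0,0,0,0]'
```

```text
time_s: 10.9
position: [0.4811, 0.0445, 0.05]
tool_rot: [[-0.986, -0.167, 0.0], [-0.167, 0.986, -0.0], [-0.0, -0.0, -1.0]]
ft_force: [-4.0, 0.0, 10.5]
grip_width: -0.0001
time_s: 11.1
position: [0.4811, 0.0445, 0.0499]
tool_rot: [[-0.986, -0.167, 0.001], [-0.167, 0.986, -0.0], [-0.001, -0.0, -1.0]]
ft_force: [-4.6, -0.4, 14.9]
grip_width: 0.0
```

The button bottomed out at 50 mm, which is the full 8 mm of travel. Now the post.

```bash
python3 -m pendant '[0,0,0,-0.5,0,0,0, 0,0,0,-0.6,0,0,0, 30,0,0.2,-0.4,0,0,0, 50,0,0.6,0,0,0,0, 50,0.02,0.6,0,0,0,0, 50,0,0.51,0,0,0,0, 50,0,0,0,0,0,0, 50,0,0,0,0,0,0]' 30
python3 - <<'E'
from meas import *
s=grab("scene","6");crop(s,215,130,315,220,6,"s6.png")
print(observe()["position"])
E
```

```text
time_s: 11.9
position: [0.4641, 0.1386, 0.1237]
tool_rot: [[-0.986, -0.168, -0.0], [-0.168, 0.986, -0.0], [0.0, -0.0, -1.0]]
ft_force: [-0.4, -0.7, 0.3]
grip_width: 0.05
[0.46428762 0.1380701  0.12370043]
```

View pics/s6.png

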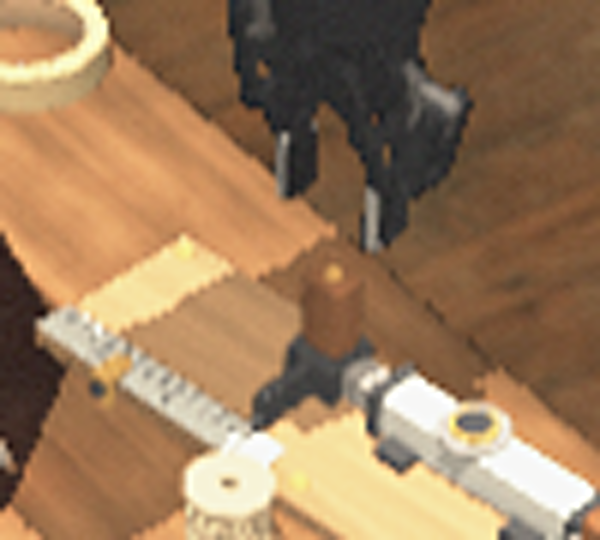

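The fingers straddle the post, the button looks down at (475,422), and the scale ticks show clearly in the shade. Descending to grasp.

```bash
python3 -m pendant '[50,0,0,0.3,0,0,0, 50,0,0,0.4,0,0,0, 50,0,0,0.4,0,0,0, 50,0,0,0.25,0,0,0, 50,0,0,0,0,0,0, 35,0,0,0,0,0,0, 20,0,0,0,0,0,0, 20,0,0,0,0,0,0,20,0,0,0,0,0,0]' 40
python3 - <<'E'
from rig import *;print(observe()["position"])
E
```

```text
time_s: 12.85
position: [0.4641, 0.1412, 0.0575]
tool_rot: [[-0.986, -0.166, 0.002], [-0.166, 0.986, 0.005], [-0.002, 0.005, -1.0]]
ft_force: [-2.3, 22.2, 3.2]
grip_width: 0.025
[0.46412039 0.14121947 0.05752068]
```

Grasped at 25 mm width. The sideways force shows the shut post sits about 2.5 mm further out than I commanded. I'll draw out about 75 mm, then look.

```bash
python3 -m pendant '[20,0,0.2,0,0,0,0, 20,0,0.3,0,0,0,0, 20,0,0.35,0,0,0,0, 20,0,0.35,0,0,0,0, 20,0,0.25,0,0,0,0, 20,0,0.08,0,0,0,0, 20,0,0,0,0,0,0, 20,0,0,0,0,0,0]' 50
python3 - <<'E'
from meas import *
s=grab("scene","7");crop(s,215,140,290,215,8,"s7.png")
t=grab("top","7");crop(t,185,165,245,210,12,"t7.png")
print(observe()["position"],observe()["ft_force"])
E
```

```text
time_s: 13.65
position: [0.4515, 0.2138, 0.0574]
tool_rot: [[-0.986, -0.167, 0.001], [-0.167, 0.986, -0.0], [-0.001, -0.001, -1.0]]
ft_force: [-3.1, -3.9, 7.8]
grip_width: 0.025
[0.45156316 0.21371487 0.05736561] [-3.65210361 -3.72566975  6.69344244]
```

View pics/s7.png

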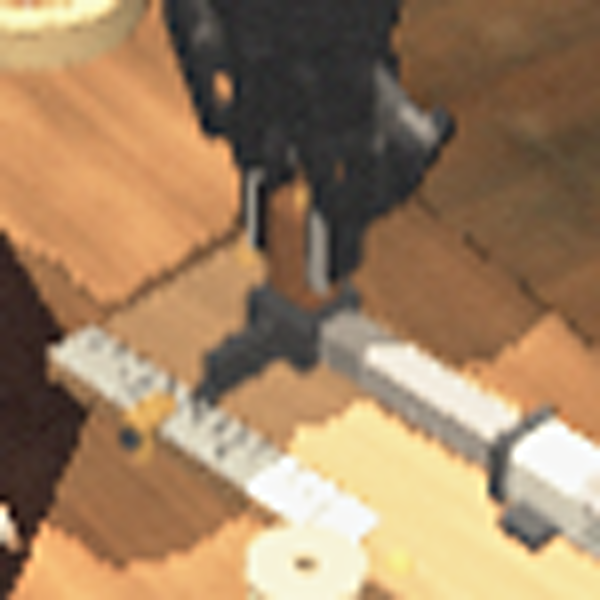

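View pics/t7.png

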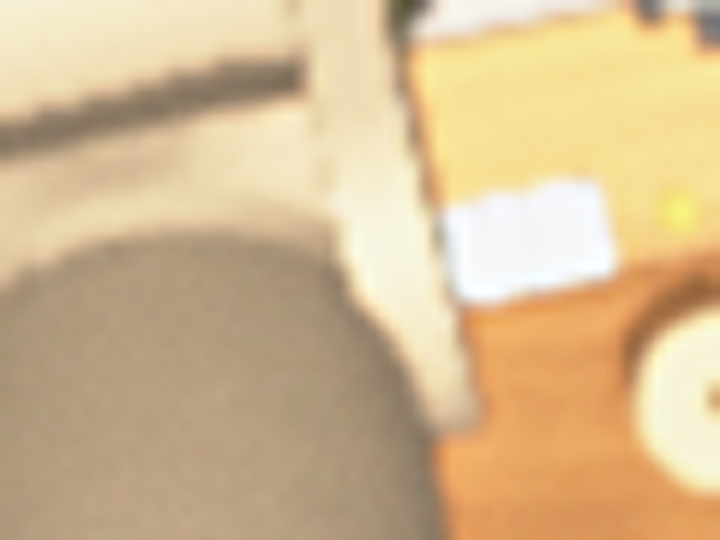

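The arm is out. The pointer tip is at crop (205,400) and the clip tip at (165,405), so a little further is needed. I'll zoom in to measure.

```bash
cat > zoom.py <<'E'
import sys
from meas import *
n=sys.argv[1];s=load("scene"+n);u0,v0,u1,v1,f=222,174,254,204,20
im=cv2.resize(s["frame"][v0:v1,u0:u1,::-1],None,fx=f,fy=f,interpolation=cv2.INTER_CUBIC)
cv2.imwrite(f"pics/z{n}.png",im)
E
python3 zoom.py 7
```

```text
(no output)
```

View pics/z7.png

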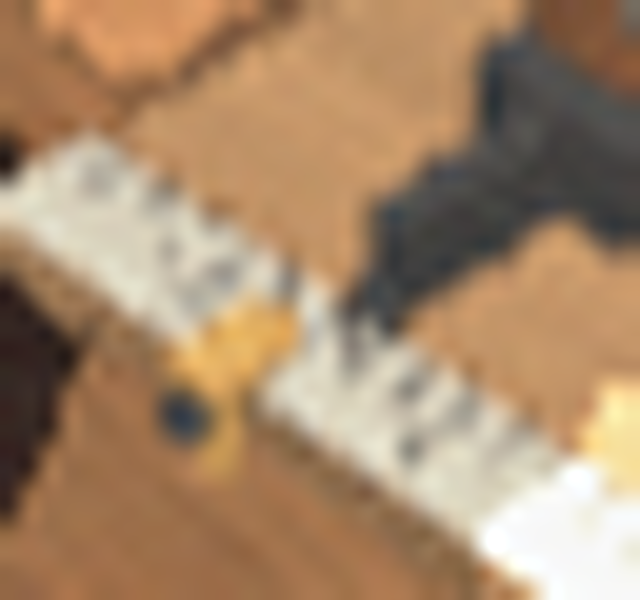

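```bash
cat > idx.py <<'E'
import sys
from meas import *
gy=np.array([-.1661,.9861]);gx=np.array([.9861,.1661])
d=load("scene"+sys.argv[1]);H=cv2.cvtColor(d["frame"],cv2.COLOR_RGB2HSV).astype(int)
G=cv2.cvtColor(d["frame"],cv2.COLOR_RGB2GRAY)
u0,v0,u1,v1=228,180,246,200
print("sat-mask clip / dark pointer listing")
sub=H[v0:v1,u0:u1]
for v in range(v0,v1): print(v,' '.join("%3d/%3d/%3d"%(*H[v,u][:2],G[v,u]) for u in range(229,245)))
for nm,z,m in(("clip",.021,(H[...,0]>=15)&(H[...,1]>110)&(G>120)),("ptr",.019,(G<95)&(H[...,1]<110))):
    v,u=np.nonzero(m[v0:v1,u0:u1]);u+=u0;v+=v0
    P=np.array([onz(d,a,b,z)[:2]*1000 for a,b in zip(u,v)]);A=np.c_[u,v,P@gx,P@gy].round(1);print(nm);print(A[A[:,2].argsort()])
E
python3 idx.py 7
```

```text
sat-mask clip / dark pointer listing
180  15/118/160  15/118/159  14/118/156  15/117/155  14/119/152  14/118/156  15/119/156  14/122/158  15/120/161  15/120/159  15/120/158  15/119/159  15/120/163  15/121/164  15/120/161  14/122/158
181  15/122/154  14/120/154  14/118/157  15/121/154  14/118/156  15/119/154  15/118/156  15/116/157  15/120/159  14/120/157  15/119/163  15/122/159  15/122/161  15/121/165  14/111/136  14/ 98/127
182  14/ 82/176  14/120/141  14/118/155  15/121/153  15/116/157  14/120/155  15/119/154  14/118/155  15/119/155  15/120/157  15/124/158  15/120/164  15/119/164  15/110/140  12/ 60/ 86 140/  9/ 81
183  18/ 47/168  16/ 67/134  15/ 97/164  15/124/153  15/118/157  14/122/157  15/117/157  15/122/154  15/121/156  15/119/156  15/118/159  15/118/146  13/ 98/132  16/ 60/100  15/ 13/ 79  20/ 10/ 78
184  22/ 32/180  20/ 32/183  19/ 52/192  14/103/136  15/122/137  15/121/156  15/122/150  15/120/156  15/122/157  15/120/158  15/119/158  15/104/112  90/  7/ 77  60/ 10/ 78   0/ 10/ 75   0/ 15/ 65
185  22/ 37/208  22/ 34/197  25/ 33/213  20/ 40/174  17/ 54/178  15/102/162  14/122
[... 5596 characters left out ...]
241.  187.  440.1 142.6]
 [243.  188.  441.2 134.8]
 [242.  187.  442.3 140.4]
 [241.  186.  443.4 146.1]
 [243.  187.  444.6 138.2]
 [242.  186.  445.7 143.9]
 [241.  185.  446.8 149.6]
 [244.  187.  446.8 136.1]
 [243.  186.  447.9 141.7]
 [242.  185.  449.1 147.4]
 [244.  186.  450.2 139.5]
 [241.  184.  450.2 153. ]
 [243.  185.  451.3 145.1]
 [245.  186.  452.4 137.3]
 [242.  184.  452.5 150.8]
 [244.  185.  453.6 142.9]
 [243.  184.  454.7 148.6]
 [245.  185.  455.8 140.7]
 [244.  184.  457.  146.4]
 [243.  183.  458.1 152.1]
 [245.  184.  459.2 144.2]
 [244.  183.  460.4 149.9]
 [243.  182.  461.6 155.6]
 [245.  183.  462.7 147.7]
 [244.  182.  463.8 153.4]
 [245.  182.  466.1 151.2]]
```

Run:
```python
from meas import *
gy=np.array([-.1661,.9861]);gx=np.array([.9861,.1661])
t=load("top0")
for n,u,v,z in(("tip",203.3,190.4,.02),("body",203.6,195,.022),("ptr",227.9,181.4,.019),("ptrmid",227.0,176,.019)):
    P=onz(t,u,v,z)[:2]*1000;print(n,P@gx,P@gy)
F=t["frame"].astype(int)
B=F[...,:2].mean(-1)-F[...,2]   # yellowness
print(B[186:199,198:210].astype(int))
# yellowness centroid per row, background-subtracted
for v in range(189,198):
    w=np.clip(B[v,199:209]-(B[v,199]+B[v,208])/2-15,0,None);u=np.arange(199,209)
    if w.sum()>20:
        c=(w*u).sum()/w.sum();P=onz(t,c,v,.021)[:2]*1000;print(v,c.round(2),(P@gx).round(1),(P@gy).round(1))
G=255-cv2.cvtColor(t["frame"],cv2.COLOR_RGB2GRAY).astype(float)
for v in range(171,182):
    w=np.clip(G[v,222:233]-45,0,None);u=np.arange(222,233)
    c=(w*u).sum()/w.sum();P=onz(t,c,v,.019)[:2]*1000;print(v,c.round(2),(P@gx).round(1),(P@gy).round(1))
```

```text
tip 415.4050318186816 141.34956521509835
body 400.9155530874188 143.00998059195882
ptr 428.4412176255987 60.09237100823527
ptrmid 445.7441164642683 59.612829344538376
[[ 67  61  44  15  13  14   1  -3  -3  -3  -2  -2]
 [  5   5   4  -5  -3  -2  -2  -1   0  -1  -1   0]
 [ -3  -2  -1  -2  -1  -1   0  -1   0   0   0   0]
 [  0  -1   0   0  -3   2   2  -1  -1   0   0   0]
 [  0   0   0   2  12  48  30  -2  -2  -1   0   0]
 [  0   0  -2   2  54 104  70   3  -3  -1  -1  -2]
 [  0  -1  -2  -6  59 117  87   8  -7  -5  -5  -6]
 [ -1  -2  -5  -7  51 116  94  32  -3  12  38  51]
 [ -5  -7  -7  -2  74 113 105  93  75  84 100 105]
 [ 31  47  49  68 110 115 107 116 113 105 106 105]
 [ 95 106 108 109 118 120 110 109 103 104 104 101]
 [107 105 106 104 104  95  73  70  89 102 100 102]
 [101 102 102 101  99  91  79  83  96  99  99  96]]
190 203.32 416.6 141.0
191 203.08 413.6 142.3
192 203.12 410.5 142.8
193 203.41 407.3 142.5
194 204.96 403.2 138.3
195 204.79 400.2 139.4
171 225.71 462.1 60.6
172 225.82 458.9 60.8
173 226.06 455.6 60.7
174 226.52 452.2 59.9
175 226.73 449.0 59.9
176 226.78 445.9 60.3
177 226.83 442.7 60.7
178 227.0 439.5 60.8
179 227.34 436.2 60.4
180 227.55 433.0 60.3
181 227.8 429.7 60.2
```

The top view gives a draw of 81.9 mm and the scene view agrees, so about 8.2 mm remains.

```bash
python3 -m pendant '[20,0,0.1,0,0,0,0, 20,0,0.065,0,0,0,0, 20,0,0,0,0,0,0, 20,0,0,0,0,0,0]'
python3 - <<'E'
from meas import *
s=grab("scene","8");p=np.array(observe()["position"]);print(p,p[:2]@[-.1661,.9861]*1000,observe()["ft_force"])
E
python3 zoom.py 8; python3 idx.py 8 | sed -n '/ptr/,$p' | head -24
```

```text
time_s: 14.15
position: [0.4502, 0.2218, 0.0574]
tool_rot: [[-0.986, -0.167, 0.001], [-0.167, 0.986, -0.0], [-0.001, -0.001, -1.0]]
ft_force: [-2.7, -4.7, 7.8]
grip_width: 0.0253
[0.45015049 0.22176766 0.05733157] 143.9150887541653 [-2.9538156  -4.13663614  7.2033446 ]
ptr
[[230.  195.  389.7 139.3]
 [231.  195.  391.9 137.1]
 [230.  194.  392.8 142.6]
 [231.  194.  395.  140.5]
 [238.  189.  426.7 142.3]
 [238.  188.  430.  145.8]
 [239.  188.  432.3 143.6]
 [238.  187.  433.4 149.2]
 [240.  188.  434.5 141.4]
 [239.  187.  435.6 147. ]
 [238.  186.  436.7 152.7]
 [240.  187.  437.8 144.8]
 [239.  186.  438.9 150.5]
 [241.  187.  440.1 142.6]
 [240.  186.  441.2 148.3]
 [239.  185.  442.3 154. ]
 [241.  186.  443.4 146.1]
 [240.  185.  444.6 151.8]
 [239.  184.  445.7 157.5]
 [242.  186.  445.7 143.9]
 [241.  185.  446.8 149.6]
 [240.  184.  447.9 155.2]
 [242.  185.  449.1 147.4]
```

View pics/z8.png

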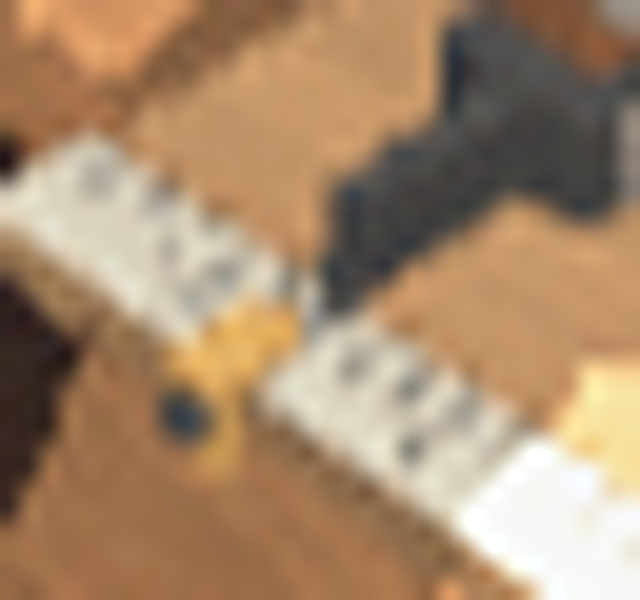

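The pointer tip at zoom (320,308) and the clip tip at (292,323) lie on one line across the scale. The coordinates match to about 1 mm (pointer about 144, clip about 144.5). One last look at the whole scene.

```bash
python3 -m pendant '[20,0,0,0,0,0,0, 20,0,0,0,0,0,0, 20,0,0,0,0,0,0]'
python3 - <<'E'
from meas import *
s=grab("scene","9");crop(s,205,140,375,310,3,"s9.png")
for n in "09":
    d=load("scene"+n);W=world(d);print(n,[W[v,u].round(3).tolist() for v,u in((208,253),(239,285),(290,324))])
t=grab("top","9");cv2.imwrite("pics/t9.png",t["frame"][...,::-1])
E
```

```text
time_s: 14.5
position: [0.4502, 0.2217, 0.0574]
tool_rot: [[-0.986, -0.167, 0.001], [-0.167, 0.986, -0.0], [-0.001, -0.001, -1.0]]
ft_force: [-3.3, -4.3, 7.3]
grip_width: 0.0253
0 [[0.364, 0.086, 0.052], [0.389, -0.034, 0.012], [0.332, -0.253, 0.059]]
9 [[0.366, 0.088, 0.049], [0.387, -0.037, 0.016], [0.333, -0.252, 0.058]]
```

View pics/s9.png

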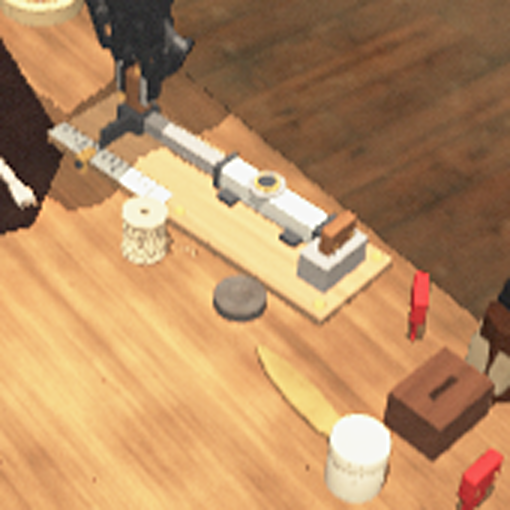

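View pics/t9.png

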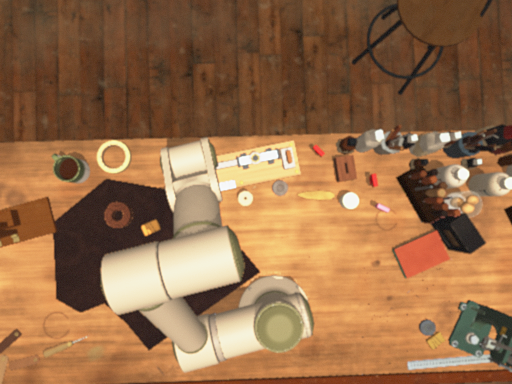

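The blade is home in the zero block (s9 at (338,232)), the button is down at (268,183), the stand is empty and the bystanders haven't moved. The arm is held steady, so I'm handing in.

```bash
python3 -c "
from rig import *;print(close_job())"
```

```text
the job is handed in; nothing more can be done
None
```

I set up the gauge in the order asked and handed the job in at about 14.6 s, still holding the arm at the index clip.

- **Stop blade:** it met no resistance going into the slot, then stopped firmly at 14.5 N at the expected home height. I let go, and the last picture shows it standing home.
- **Lock button:** I pressed it until it stopped at 50 mm above the bench, the full 8 mm of travel. The arm then drew out freely.
- **Telescoping arm:** I drew the grip post out about 82 mm. The scene view and the arm's own position put the pointer level with the clip to about 1 mm.
- **Bystanders:** those visible in the last pictures had not moved.

**Camera disagreements:**
- The two cameras differed from each other and from the arm by about 2–3 mm in places, so I worked from relative distances.
- At the grasp, the post stood about 2.5 mm further out than the top view suggested, which briefly pushed sideways on the fingers with 22 N. I corrected the draw for this.
- The arm blocked the top view of the pointer at the end, so only the scene camera could check the final position.

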